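# Find the jar the loose lid belongs to and screw it home

### The job

The loose metal lid on the desk belongs to one of the two open square jars in the acrylic organizer. Try it on them until you find the one whose thread takes it, screw it down fully home there and let go. Leave the planter, the wrist rest and the small closed jar where they are.

Things in the scene. Friction and masses are not known exactly. Their poses are not given: they have to be found in the camera images.
- lid_center (a point): Centre (on the axis, half-way up) of the loose round metal lid: 64 mm across, 23.5 mm high, 21 mm deep inside, ~50 g, ribbed skirt, lying open side down on the desk. z points up out of its closed top; its yaw does not matter. Three small lugs inside its lower edge ride in a jar's thread, turned clockwise seen from above; let it settle level first (if it sits crooked, turn it back till it drops level). 1 mm of play on a neck.
- mouth_left (a point): Centre of the mouth, level with the rim, of the open square jar in the left (+y) pocket; z up. Jar 66 mm square, 92 tall, rim 98 above the desk; neck 47 across, bevelled to 41 at the rim, 55 over the thread; shoulder 29 below the rim. One of the two jars, not always the same, takes the lid: at first the lid's centre rests 2.8 mm above to 4.8 mm below the rim; home it is 9.25 mm below.
- mouth_right (a point): The same for the square jar in the right (-y) pocket, alike but for the thread. On the jar that fits, from any yaw, clockwise turning draws the lid down 22.5 mm per full turn till its top meets the rim: 70 to 190 degrees, so let go, wind back, take it again. The other has a fine thread: the lid's centre stays about 2.5 mm above the rim; it only turns round and lifts straight off.
- organizer: Clear acrylic organizer, fixed. Origin on the desk half-way between the two jars, which stand fast (no turning or lifting) in square pockets at y = +54 and -54 mm. Bottom tray 120 (x) by 380 mm, y from -100 to +280, 45 high; two more trays stacked on its left end, y 150 to 280, 135 high. Yaw within -0.25 to 0.1 rad.
- planter: Bystander: white ceramic planter with a succulent, 110 mm across and about 110 mm high; origin under its centre.
- wrist_rest: Bystander: black silicone wrist rest block, round-ended, 73 x 143 x 22 mm; origin under its centre, y along its length.
- closed_jar: Bystander: small round glass jar with its lid on, 56 mm across, 61 mm high; origin under its centre.

How it is judged:
By the outcome, as a careful person would: the job done as asked, in the order asked, and still so for the second after the job is handed in, with the robot touching nothing.
It also fails if it takes over 72 s, if anything falls off the work surface, if the arm or the gripper's body presses on something with over 40 N, if the wrist force passes 120 N, or if a joint passes its speed limit or range.

### The arm

A 6-joint arm with a two-finger parallel gripper is mounted at the origin on the work surface. World frame = base frame: x ahead of the robot, y to its left, z up, the work surface at z = 0. Lengths are in m, angles in rad, forces in N, time in s.
With the tool pointing down it reaches from about 0.325 to 0.85 m from the base axis. Payload 4.4 kg.
Tool frame: the origin (TCP) lies at the very end of the fingers, on their centre line; the grasp point (between the pads) lies 19 mm behind it; y points along the fingers, z is the direction in which the jaws open and shut, and the axes are right-handed (so a half turn about y gives the same grasp; the last joint's range is limited). The gripper opens to 94 mm and grips with 3 to 60 N. Pads are 16 mm wide; open, the fingers measure 119 mm over their backs; the gripper's body (75 mm by 177 mm) begins 78 mm behind the grasp point.
Start: joints at [0.989, 0.207, 1.542, -0, 1.393, -0.15], TCP at [0.241, 0.522, 0.205] pointing down, gripper open.
Joint ranges: [-2.73, 2.73], [-0.86, 2.22], [0.23, 2.46], [-1.11, 4.25], [0.08, 2.63], [-2.82, 2.82]. Speed limits (rad/s): [2.79, 2.79, 3.14, 3.14, 3.14, 3.14].

### API

Orientations are given as [roll, pitch, yaw] about the fixed x, y, z axes, in that order (R = Rz(yaw) Ry(pitch) Rx(roll)).
In Python, from rig import sense, camera, job_done gives the robot as it stands. The module is installed in compiled form; this text tells all that it offers.
- The arm moves only by the tool jog_arm, never from a script. Its argument "motion" is a list of rows, each a list of 3 entries, a list of its own where there are three numbers: the turn, a rotation vector about the tool's x, y, z in degrees, then the shift along the tool's x, y, z in m, then the opening, from 0 (shut) to 1 (fully open). A call has 1 to 10 rows; each row shifts and turns the commanded pose from where the row before left it, along the tool's axes as they then stand; what a row does not reach is not made up. A row lasts 1/10 s, in which the tool goes at most 50 mm and 8.59 degrees, less where a joint would pass 70% of its speed; a pose out of reach is approached as far as the arm can. A call with a gripper value outside its range is refused whole. The fingers move at their own pace and stop on an object; "newtons" is the grip in N (left out, the last holds). Time passes only in rows, so rows that do not move let the fingers close. It gives the time, the measured TCP pose, the force and the opening at its end, in the units of the state.
- sense(): the state, without advancing time (a new reading comes with each control period).
- camera(name): name is "scene" or "top"; returns a dict with "image" (384x512x3 uint8, blue, green, red), "camera_matrix" (3x3 intrinsics, pixels), "R" (3x3) and "t" (3): a world point X has camera coordinates R X + t. Camera axes: x right, y down, z forward; pixel columns grow to the right and rows downward; lengths in m; the calibration is good to about 2 mm. A picture is of the moment at which its call begins. There is no depth.
- job_done(): hands the job in, once; it reports no verdict.
The state is a dict: "time_s": time; "joint_positions": joint angles; "qd": joint speeds; "tau": joint torques, N m; "tool_pos": TCP position; "ee_rot": TCP orientation; "force": force on the tool from outside, world axes, zero at the start; "moment": the same for the moment, N m; "finger_gap": finger opening in m.
Only numpy, scipy, OpenCV 4.12 (cv2) and the standard library are available. Lean on these libraries where they do the work, as an engineer would, in place of code of your own. Each camera call takes 0.05 s, during which the arm holds its last target.

## Working session

There is one attempt and no reset: what is moved stays moved. The work goes in short steps, Python scripts to look and compute and a tool call to move; the robot and the scene stay as the last step left them, time stands still between calls to the robot, and variables do not carry over. Pictures are saved under pics/ and viewed, and the job is handed in when it is done.

Besides the shell and the picture viewer there is one more tool, called after "Call:" as name(argument=value, ...), one argument or row to a line, values as JSON. jog_arm: Moves the arm, as the interface text tells. Its arguments: {"type":"object","properties":{"motion":{"type":"array","items":{"type":"array"}},"newtons":{"type":"number"}},"required":["motion"]}

```bash
mkdir -p pics
python3 - <<'E'
from rig import sense,camera
import cv2,numpy as np
s=sense();print(s)
for n in("scene","top"):
    c=camera(n);cv2.imwrite(f"pics/{n}0.png",c["image"]);np.savez(f"{n}0.npz",**c)
    print(n,c["camera_matrix"],c["R"],c["t"])
E
```

```text
{'time_s': 0.0, 'joint_positions': array([ 9.88518147e-01,  2.07437656e-01,  1.54291000e+00, -1.03955378e-05,
        1.39346798e+00, -1.50520969e-01]), 'qd': array([-4.03646449e-04,  1.88214166e-03,  7.81267974e-04,  7.04216593e-05,
        4.13153567e-04, -3.39611526e-04]), 'tau': array([-1.07747303e-03, -3.70873940e+01, -2.81421322e+01,  6.98025967e-02,
        3.61294812e-02, -1.78801738e-04]), 'tool_pos': array([0.24020847, 0.52156178, 0.20430161]), 'ee_rot': array([-1.57299571e+00,  3.23230672e-04, -4.31755722e-01]), 'force': array([ 0.45629423, -0.54881498,  0.02162528]), 'moment': array([-0.02010757,  0.00648444, -0.03609358]), 'finger_gap': 0.09428121275194534}
scene [[448.49871246   0.         261.7913205 ]
 [  0.         448.49871246 196.53563979]
 [  0.           0.           1.        ]] [[ 0.82831836  0.56003484  0.01580102]
 [ 0.35090079 -0.49660006 -0.79388728]
 [-0.43675775  0.663136   -0.60785961]] [-0.44014233 -0.11766622  1.35099012]
top [[404.94046753   0.         263.77853253]
 [  0.         404.94046753 188.9624765 ]
 [  0.           0.           1.        ]] [[ 0.00364827 -0.9999543  -0.0088365 ]
 [-0.99483154 -0.00273261 -0.10150239]
 [ 0.1014736   0.00916114 -0.99479605]] [-0.01468939  0.5319346   1.2410025 ]
```

View pics/scene0.png

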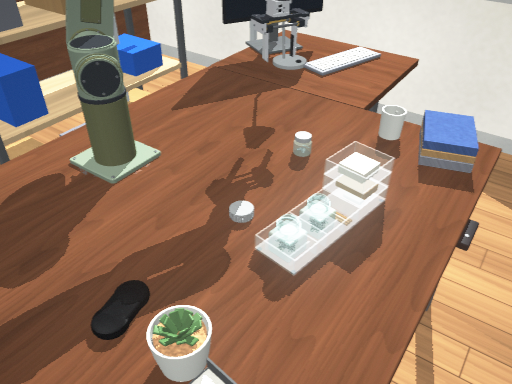

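View pics/top0.png

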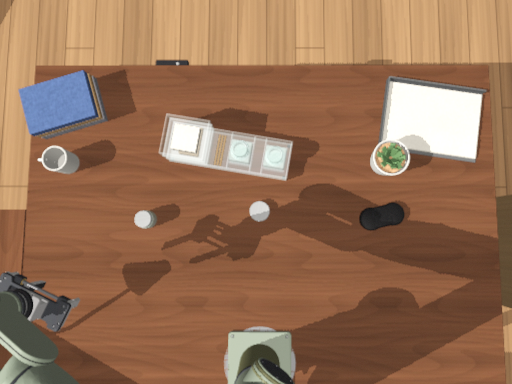

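Top view: the lid is near (260,211), the jar mouths near (240,150) left and (275,156) right, and the closed jar at (145,219). Next I zoom in to measure.

Run:
```python
import cv2,numpy as np
t=np.load("top0.npz")["image"];s=np.load("scene0.npz")["image"]
a=cv2.resize(t[105:225,150:310],None,fx=5,fy=5,interpolation=cv2.INTER_CUBIC);cv2.imwrite("pics/topz.png",a)
a=cv2.resize(s[140:275,220:400],None,fx=4.4,fy=4.4,interpolation=cv2.INTER_CUBIC);cv2.imwrite("pics/scz.png",a)
```

```text
(no output)
```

View pics/topz.png

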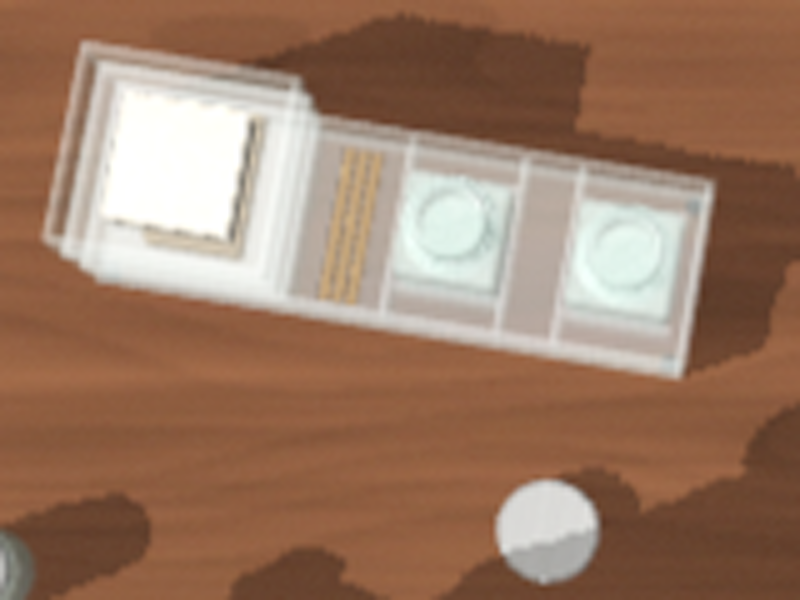

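View pics/scz.png

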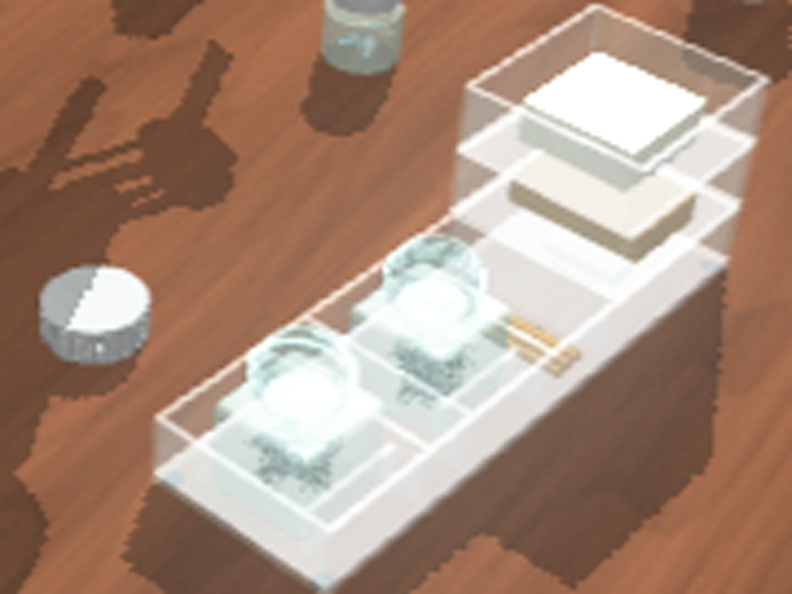

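```bash
cat > h.py <<'E'
import numpy as np,cv2
class C:
    def __init__(s,f):
        d=np.load(f) if isinstance(f,str) else f
        s.K=d["camera_matrix"];s.R=d["R"];s.t=d["t"];s.im=d["image"]
    def ray(s,u,v,z):
        o=-s.R.T@s.t;d=s.R.T@np.linalg.inv(s.K)@[u,v,1.]
        return o+d*(z-o[2])/d[2]
    def px(s,X):
        c=s.K@(s.R@X+s.t);return c[:2]/c[2]
E
python3 - <<'E'
from h import *
T=C("top0.npz");S=C("scene0.npz")
tz=lambda u,v,z:T.ray((u+.5)/5-.5+150,(v+.5)/5-.5+105,z)
sz=lambda u,v,z:S.ray((u+.5)/4.4-.5+220,(v+.5)/4.4-.5+140,z)
print("top mouths R,L",tz(627,251,.098),tz(454,224,.098))
print("scene corners z45",[sz(*p,.045).round(4) for p in((156,420),(330,530))])
print("top corners z45 ",[tz(*p,.045).round(4) for p in((683,378),(713,182))])
print("dividers",[tz(*p,.045).round(4) for p in((385,315),(500,332),(556,345),(413,135),(526,155),(582,165))])
print("lid top",tz(548,530,.0235), "sc",sz(95,299,.0235), )
for c,b in((T,(245,195,275,227)),(S,(224,195,260,226))):
    im=c.im[b[1]:b[3],b[0]:b[2]].astype(int)
    m=((im.max(2)-im.min(2))<25)&(im.max(2)>90)
    n,l,st,ce=cv2.connectedComponentsWithStats(m.astype(np.uint8))
    i=1+st[1:,4].argmax();print(st[i],ce[i]+b[:2], c.ray(*(ce[i]+b[:2]),.0235 if c is T else .017))
E
```

```text
top mouths R,L [ 0.62716083 -0.04670949  0.098     ] [0.64330652 0.05661156 0.098     ]
scene corners z45 [array([ 0.5686, -0.0836,  0.045 ]), array([ 0.6828, -0.1   ,  0.045 ])]
top corners z45  [array([ 0.5576, -0.0824,  0.045 ]), array([ 0.6809, -0.1014,  0.045 ])]
dividers [array([0.5965, 0.1026, 0.045 ]), array([0.586, 0.031, 0.045]), array([ 0.578 , -0.0037,  0.045 ]), array([0.7106, 0.0865, 0.045 ]), array([0.6979, 0.0156, 0.045 ]), array([ 0.6916, -0.0195,  0.045 ])]
lid top [0.4643656  0.00109732 0.0235    ] sc [4.68074313e-01 1.41456309e-04 2.35000000e-02]
[  4   6  21  21 332] [259.27409639 210.74096386] [0.46392621 0.00086376 0.0235    ]
[  5   6  25  22 470] [241.06170213 211.29787234] [ 0.47179661 -0.00569696  0.017     ]
```

Run:
```python
from h import *
T=C("top0.npz");S=C("scene0.npz")
def z(c,x,y,w,h,f):
    a=cv2.resize(c.im[y:y+h,x:x+w],None,fx=f,fy=f,interpolation=cv2.INTER_CUBIC)
    a=cv2.createCLAHE(3,(4,4)).apply(cv2.cvtColor(a,cv2.COLOR_BGR2GRAY))
    for k in range(0,w,10): cv2.putText(a,str(x+k),(k*f,8),0,.35,255);cv2.line(a,(k*f+f//2,10),(k*f+f//2,16),255)
    for k in range(0,h,10): cv2.putText(a,str(y+k),(0,k*f+f//2),0,.35,255)
    return a
cv2.imwrite("pics/tz2.png",z(T,226,130,70,52,11))
cv2.imwrite("pics/sz2.png",z(S,265,188,72,54,11))
```

```text
(no output)
```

View pics/tz2.png

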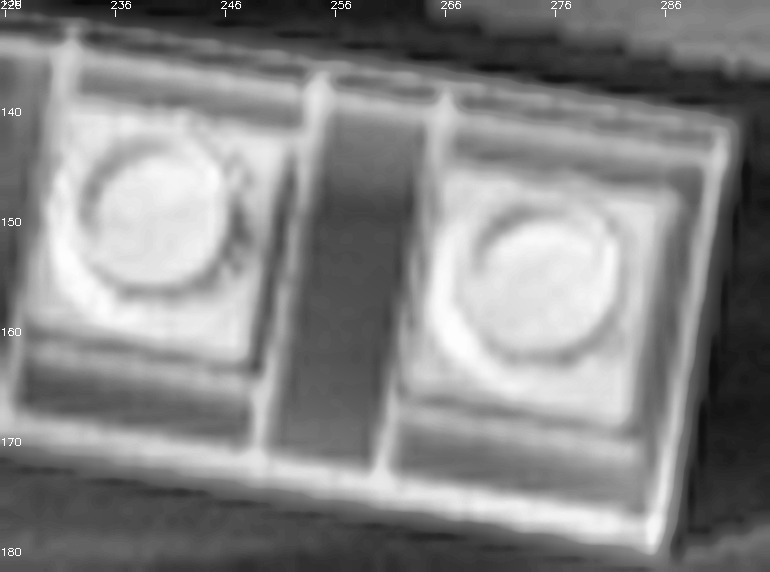

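View pics/sz2.png

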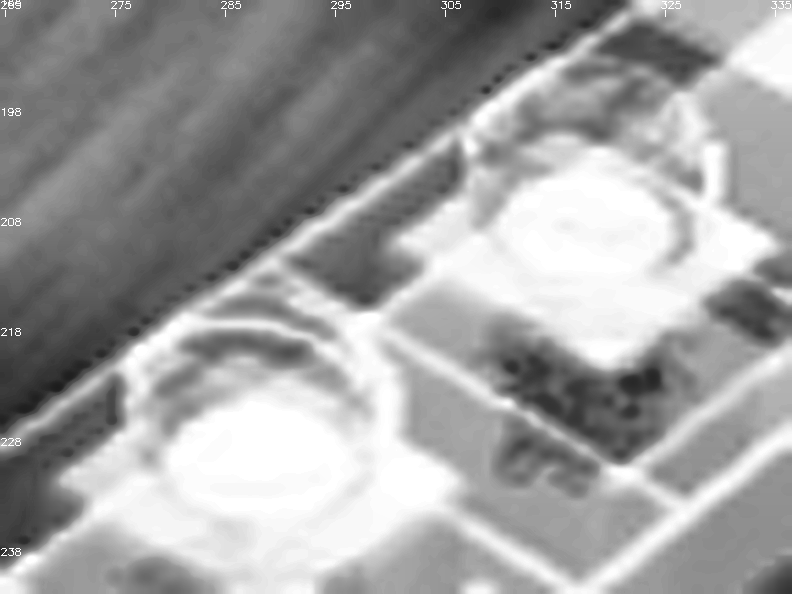

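Run:
```python
from h import *
T=C("top0.npz")
g=cv2.cvtColor(T.im,cv2.COLOR_BGR2GRAY).astype(float)
# near edge bottom boundary: subpixel crossing scanning upward from the wood
def fit(pts):
    vx,vy,x,y=cv2.fitLine(np.float32(pts),cv2.DIST_HUBER,0,.01,.01).ravel();return (vx,vy,x,y)
near=[];far=[]
for u in range(216,284):
    # near ridge
    p=168+ (u-226)*.165; r=range(int(p)-3,int(p)+6)
    v=max(r,key=lambda k:g[k,u]); a,b,c=g[v-1,u],g[v,u],g[v+1,u]; near.append((u,v+.5*(a-c)/(a-2*b+c)))
    p=131+(u-226)*.155; r=range(int(p)-3,int(p)+6)
    v=max(r,key=lambda k:g[k+1,u]-g[k-1,u]); far.append((u,v))
right=[]
for v in range(146,175):
    p=291-(v-143)*.155; r=range(int(p)-4,int(p)+5)
    u=max(r,key=lambda k:g[v,k]);a,b,c=g[v,u-1],g[v,u],g[v,u+1];right.append((u+.5*(a-c)/(a-2*b+c),v))
for n,p in(("near",near),("far",far),("right",right)):
    l=fit(p);e=[]
    for s in(-25,0,25) if n!="right" else (-14,0,14):
        e.append(T.ray(l[2]+s*l[0],l[3]+s*l[1],.045)[:2])
    d=e[2]-e[0]; print(n,np.round(e,4).tolist(),np.arctan2(d[0],d[1]),np.arctan2(d[1],d[0]))
    print(np.round(np.array(p)[::6],1).tolist())
```

```text
near [[0.5975, 0.1158], [0.5846, 0.0391], [0.5718, -0.0374]] -2.975004690254097 -1.7373842901305925
[[216.0, 166.3], [222.0, 167.2], [228.0, 168.2], [234.0, 169.2], [240.0, 170.2], [246.0, 171.2], [252.0, 172.3], [258.0, 173.3], [264.0, 174.3], [270.0, 175.4], [276.0, 176.3], [282.0, 177.3]]
far [[0.7178, 0.1097], [0.7049, 0.0322], [0.6921, -0.045]] -2.9771924890734147 -1.7351964913112754
[[216, 128], [222, 129], [228, 130], [234, 131], [240, 132], [246, 133], [252, 134], [258, 135], [264, 136], [270, 137], [276, 138], [282, 139]]
right [[0.6633, -0.0762], [0.6192, -0.0789], [0.5754, -0.0815]] -1.6309154027207566 -3.081473577663933
[[290.2, 146.0], [283.8, 152.0], [282.9, 158.0], [281.4, 164.0], [279.5, 170.0]]
```

Run:
```python
from h import *
T=C("top0.npz");S=C("scene0.npz")
yaw=-.166;ex=np.array([np.cos(yaw),np.sin(yaw)]);ey=np.array([-ex[1],ex[0]])
mR,mL=np.array([.62716,-.04671]),np.array([.6433,.0566])
print("mid mouths in org frame",[(p@ex,p@ey) for p in(mR,mL)])
for nm,xc,yc in(("A",.6257,None),("B",.630,None)):
    yc=((mR+mL)/2)@ey
    out=[]
    for c,(x,y,w,h) in((T,(226,130,70,52)),(S,(262,186,74,56))):
        f=11;a=cv2.resize(c.im[y:y+h,x:x+w],None,fx=f,fy=f,interpolation=cv2.INTER_CUBIC)
        P=lambda X:tuple(int(q) for q in ((c.px(X)-[x,y]+.5)*f))
        for s in(1,-1):
            m=xc*ex+(yc+s*.054)*ey
            for r,z,col in((.0205,.098,(0,0,255)),(.0275,.08,(255,0,0))):
                th=np.linspace(0,2*np.pi,60)
                cv2.polylines(a,[np.array([P(np.array([m[0]+r*np.cos(q),m[1]+r*np.sin(q),z])) for q in th])],1,col)
            for z in(.069,):
                cv2.polylines(a,[np.array([P(np.r_[m+.033*(i*ex+j*ey),z]) for i,j in((1,1),(1,-1),(-1,-1),(-1,1))])],1,(0,160,0))
        o=xc*ex+yc*ey
        cv2.polylines(a,[np.array([P(np.r_[o+i*ex+j*ey,.045]) for i,j in((.06,.28),(.06,-.1),(-.06,-.1),(-.06,.28))])],1,(0,255,255))
        out.append(a)
        cv2.imwrite(f"pics/ov{nm}{'T' if c is T else 'S'}.png",a[:600,:800])
```

```text
mid mouths in org frame [(np.float64(0.6262571120813896), np.float64(0.05756317631505313)), (np.float64(0.6251044386506243), np.float64(0.1621199888332339))]
```

View pics/ovBT.png

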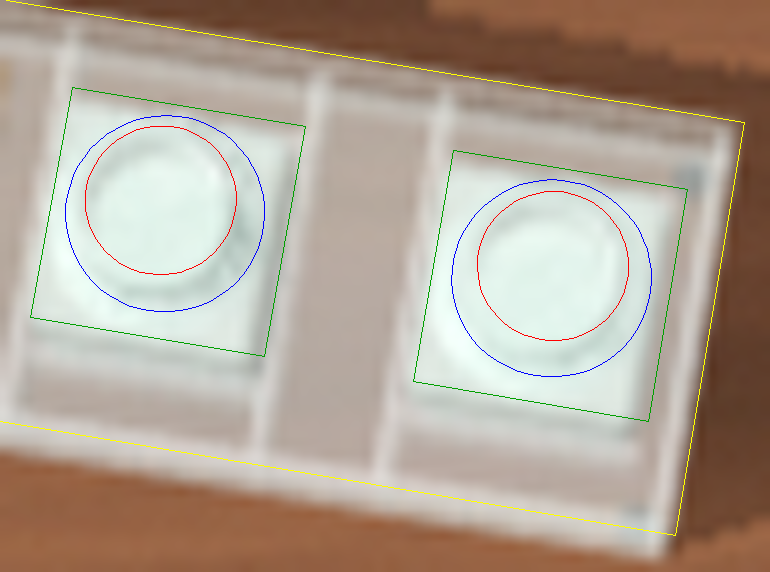

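View pics/ovBS.png

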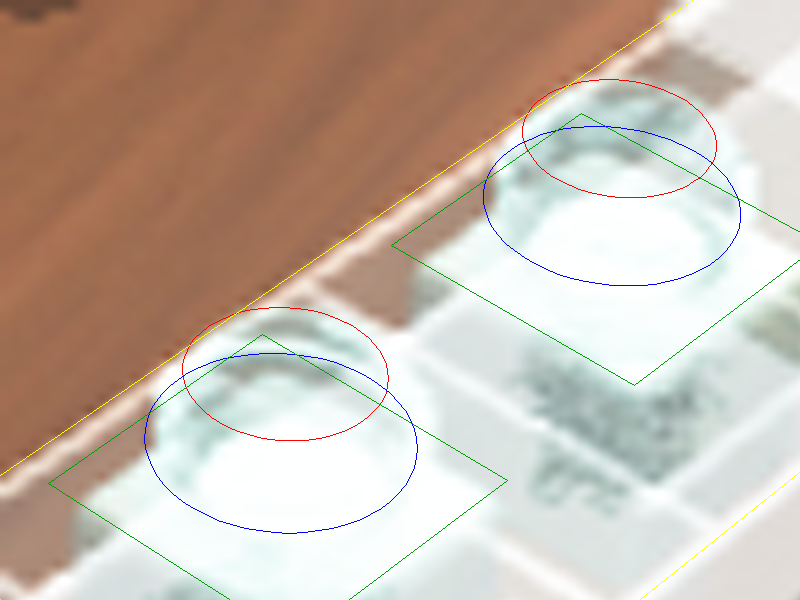

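Call:
jog_arm(
  motion=[
    [[0,0,0],[0.0353,0,-0.0315],1],
    [[0,0,0],[0.0353,0,-0.0315],1],
    [[0,0,0],[0.0353,0,-0.0315],1],
    [[0,0,0],[0.0353,0,-0.0315],1],
    [[0,0,0],[0.0353,0,-0.0315],1],
    [[0,0,0],[0.0353,0,-0.0315],1],
    [[0,0,0],[0.0353,0,-0.0315],1],
    [[0,0,0],[0.0353,0,-0.0315],1],
    [[0,0,0],[0.0353,0,-0.0315],1],
    [[0,0,0],[0.0353,0,-0.0315],1],
  ],
  newtons=20,
)

```text
time_s: 1.1
tool_pos: [0.4295, 0.0866, 0.2052]
ee_rot: [-1.571, 0.0, -0.432]
force: [0.8, -0.2, -0.5]
finger_gap: 0.0941
```

Call:
jog_arm(
  motion=[
    [[0,-8.5,0],[0,0,0],1],
    [[0,-8.5,0],[0,0,0],1],
    [[0,-8.5,0],[0,0,0],1],
    [[0,-8.5,0],[0,0,0],1],
    [[0,-8.5,0],[0,0,0],1],
    [[0,-8.5,0],[0,0,0],1],
    [[0,-8.5,0],[0,0,0],1],
    [[0,-8.5,0],[0,0,0],1],
    [[0,-8.5,0],[0,0,0],1],
    [[0,-8.5,0],[0,0,0],1],
  ],
)

```text
time_s: 2.1
tool_pos: [0.4289, 0.0884, 0.2049]
ee_rot: [-1.57, 0.001, 1.058]
force: [0.2, -0.1, -0.0]
finger_gap: 0.094
```

```bash
cat >> h.py <<'E'
def rot(e):
    from scipy.spatial.transform import Rotation as R
    return R.from_euler("xyz",e).as_matrix()
def go(x,y,z):
    from rig import sense
    s=sense();M=rot(s["ee_rot"]);d=M.T@(np.array([x,y,z])-s["tool_pos"])
    print("t",s["time_s"],"pos",s["tool_pos"].round(4),"rot",s["ee_rot"].round(4),"F",s["force"].round(1),"gap",round(s["finger_gap"],4),"j",s["joint_positions"].round(2));print("tool d",d.round(4))
E
python3 -c "
from h import *
go(.466,.0005,.06)"
```

```text
t 2.1 pos [0.4289 0.0884 0.2049] rot [-1.5699e+00  6.0000e-04  1.0579e+00] F [ 0.2 -0.1 -0. ] gap 0.094 j [ 0.01 -0.09  1.86 -0.    1.38 -2.62]
tool d [-0.0583  0.1449 -0.0756]
```

Call:
jog_arm(
  motion=[
    [[0,6,0],[0,0,0],1],
    [[0,6,0],[0,0,0],1],
  ],
)

```text
time_s: 2.3
tool_pos: [0.4289, 0.0884, 0.205]
ee_rot: [-1.57, 0.001, 0.838]
force: [0.1, -0.0, 1.2]
finger_gap: 0.0941
```

```bash
python3 -c "
from h import *
go(.466,.0005,.06)"
```

```text
t 2.3 pos [0.4289 0.0884 0.205 ] rot [-1.570e+00  7.000e-04  8.381e-01] F [ 0.1 -0.   1.2] gap 0.0941 j [ 0.01 -0.09  1.86  0.    1.38 -2.4 ]
tool d [-0.0405  0.1449 -0.0865]
```

Call:
jog_arm(
  motion=[
    [[0,0,0],[-0.0101,0.025,-0.0216],1],
    [[0,0,0],[-0.0101,0.025,-0.0216],1],
    [[0,0,0],[-0.0101,0.025,-0.0216],1],
    [[0,0,0],[-0.0102,0.025,-0.0217],1],
    [[0,0,0],[0,0.025,0],1],
    [[0,0,0],[0,0.02,0],1],
    [[0,0,0],[0,0,0],1],
  ],
)

```text
time_s: 3.0
tool_pos: [0.4635, 0.001, 0.0572]
ee_rot: [-1.564, 0.004, 0.842]
force: [-0.8, -0.0, -0.7]
finger_gap: 0.0939
```

```bash
cat > snap.py <<'E'
import sys
from h import *
from rig import camera
tag=sys.argv[1];bx={"top":tuple(map(int,sys.argv[2].split(","))),"scene":tuple(map(int,sys.argv[3].split(",")))}
o=[]
for n in("top","scene"):
    c=camera(n);np.savez(f"{n}_{tag}.npz",**c);x,y,w,h=bx[n];f=400/w
    a=cv2.resize(c["image"][y:y+h,x:x+w],(400,int(h*f)),interpolation=cv2.INTER_CUBIC);o.append(a)
H=max(a.shape[0] for a in o)
o=[cv2.copyMakeBorder(a,0,H-a.shape[0],0,0,0) for a in o]
cv2.imwrite(f"pics/{tag}.png",np.hstack(o))
E
python3 snap.py pre 210,160,100,100 190,150,110,110; python3 -c "
from h import *
go(.466,.0005,.004)"
```

```text
t 3.1 pos [0.4666 0.0007 0.0603] rot [-1.5698e+00  6.0000e-04  8.4230e-01] F [-0.   0.8  0.8] gap 0.094 j [-0.18  0.16  1.93 -0.    1.05 -2.6 ]
tool d [-0.0005  0.0563  0.0003]
```

View pics/pre.png

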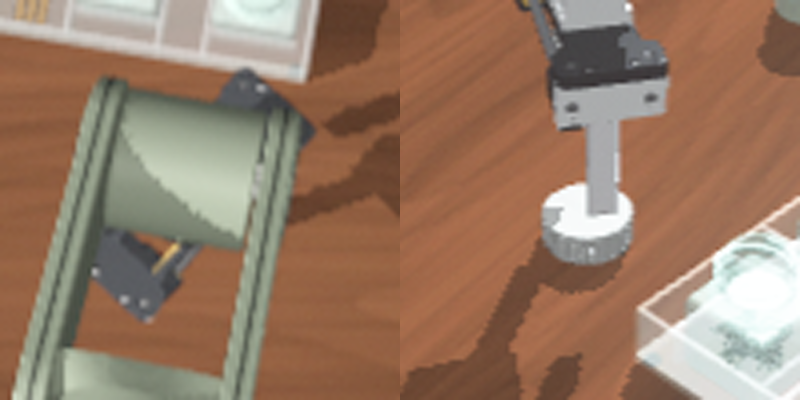

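Call:
jog_arm(
  motion=[
    [[0,0,0],[0,0.02,0],1],
    [[0,0,0],[0,0.02,0],1],
    [[0,0,0],[0,0.0145,0],1],
    [[0,0,0],[0,0,0],1],
    [[0,0,0],[0,0,0],1],
  ],
)

```text
time_s: 3.6
tool_pos: [0.4681, 0.0006, 0.0072]
ee_rot: [-1.573, -0.001, 0.843]
force: [0.6, 0.3, -0.8]
finger_gap: 0.0938
```

Call:
jog_arm(
  motion=[
    [[0,0,0],[0,0,0],0.6],
    [[0,0,0],[0,0,0],0.5],
    [[0,0,0],[0,0,0],0.5],
    [[0,0,0],[0,0,0],0.5],
    [[0,0,0],[0,0,0],0.5],
  ],
  newtons=20,
)

```text
time_s: 4.1
tool_pos: [0.4671, 0.0007, 0.0063]
ee_rot: [-1.571, -0.0, 0.842]
force: [-1.9, 0.6, 3.2]
finger_gap: 0.063
```

Call:
jog_arm(
  motion=[
    [[0,0,0],[0,0,0],1],
    [[0,0,0],[0,0,0],1],
    [[0,0,0],[0,0,0],1],
    [[0,0,0],[0,0,0],1],
    [[0,8.5,0],[0,0,0],1],
    [[0,8.5,0],[0,0,0],1],
    [[0,8.5,0],[0,0,0],1],
    [[0,8.5,0],[0,0,0],1],
    [[0,8.5,0],[0,0,0],1],
    [[0,8.5,0],[0,0,0],1],
  ],
)

```text
time_s: 5.1
tool_pos: [0.467, 0.0006, 0.0059]
ee_rot: [-1.571, 0.0, -0.054]
force: [-0.9, -0.0, -0.1]
finger_gap: 0.0941
```

Call:
jog_arm(
  motion=[
    [[0,8.5,0],[0,0,0],1],
    [[0,8.5,0],[0,0,0],1],
    [[0,8.5,0],[0,0,0],1],
    [[0,8.5,0],[0,0,0],1],
    [[0,5,0],[0,0,0],1],
    [[0,0,0],[0,0,0],0.5],
    [[0,0,0],[0,0,0],0.5],
    [[0,0,0],[0,0,0],0.5],
    [[0,0,0],[0,0,0],0.5],
    [[0,0,0],[0,0,0],0.5],
  ],
)

```text
time_s: 6.1
tool_pos: [0.467, 0.0006, 0.0059]
ee_rot: [-1.571, 0.0, -0.728]
force: [-0.5, -0.3, 0.1]
finger_gap: 0.0634
```

Call:
jog_arm(
  motion=[
    [[0,0,0],[0,0,0],1],
    [[0,0,0],[0,0,0],1],
    [[0,0,0],[0,0,0],1],
    [[0,0,0],[0,0,0],1],
  ],
)

```text
time_s: 6.5
tool_pos: [0.467, 0.0006, 0.006]
ee_rot: [-1.571, -0.0, -0.728]
force: [0.5, 0.6, -0.0]
finger_gap: 0.0913
```

Call:
jog_arm(
  motion=[
    [[0,-8.5,0],[0,0,0],1],
    [[0,-8.5,0],[0,0,0],1],
    [[0,-8.5,0],[0,0,0],1],
    [[0,-8.5,0],[0,0,0],1],
    [[0,-8.5,0],[0,0,0],1],
    [[0,-8.5,0],[0,0,0],1],
    [[0,-8.5,0],[0,0,0],1],
    [[0,-8.5,0],[0,0,0],1],
    [[0,-8.5,0],[0,0,0],1],
    [[0,-8.5,0],[0,0,0],1],
  ],
)

```text
time_s: 7.5
tool_pos: [0.467, 0.0006, 0.0059]
ee_rot: [-1.571, 0.0, 0.761]
force: [0.1, -1.1, 0.3]
finger_gap: 0.0935
```

Call:
jog_arm(
  motion=[
    [[0,-5,0],[0,0,0],1],
    [[0,0,0],[0,0,0],0.5],
    [[0,0,0],[0,0,0],0.5],
    [[0,0,0],[0,0,0],0.5],
    [[0,0,0],[0,0,0],0.5],
    [[0,0,0],[0,0,0],0.5],
  ],
)

```text
time_s: 8.1
tool_pos: [0.467, 0.0006, 0.0059]
ee_rot: [-1.571, -0.0, 0.842]
force: [-0.2, 0.5, 0.1]
finger_gap: 0.0634
```

Call:
jog_arm(
  motion=[
    [[0,0,0],[0,-0.03,0],0.5],
    [[0,0,0],[0,-0.04,0],0.5],
    [[0,0,0],[0,-0.04,0],0.5],
    [[0,0,0],[0,-0.04,0],0.5],
    [[0,0,0],[0,0,0],0.5],
    [[0,0,0],[0,0,0],0.5],
  ],
)

```text
time_s: 8.7
tool_pos: [0.4675, 0.0005, 0.1567]
ee_rot: [-1.573, -0.001, 0.842]
force: [-0.9, 0.4, -1.6]
finger_gap: 0.063
```

```bash
python3 snap.py lift 190,120,120,120 190,120,130,130; python3 -c "
from h import *
go(.6306,-.0491,.135)
S=C('scene_lift.npz')
from rig import sense
p=sense()['tool_pos'];p[2]+=.0175
print(S.px(p))"
```

```text
t 8.8 pos [0.4655 0.0009 0.1542] rot [-1.5678  0.0018  0.8422] F [-0.   0.6 -0.9] gap 0.0632 j [-0.18  0.02  1.85  0.    1.27 -2.6 ]
tool d [ 0.0727  0.0186 -0.1565]
[239.72386185 157.39337453]
```

View pics/lift.png

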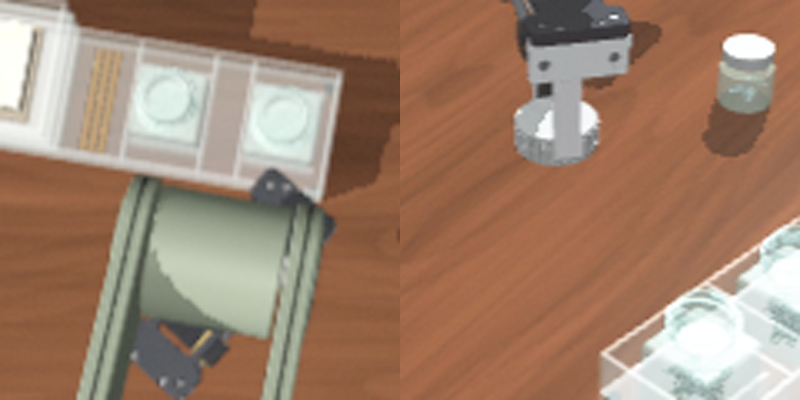

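Run:
```python
from h import *
S=C("scene_lift.npz");p0=np.array([.467,.0006,.155])
im=S.im[150:178,222:264].astype(int)
m=((im.max(2)-im.min(2))<28)&(im.max(2)>80)
n,l,st,ce=cv2.connectedComponentsWithStats(m.astype(np.uint8));print(st[1:]+[222,150,0,0,0])
for r in m.astype(int): print("".join(".#"[k] for k in r))
th=np.linspace(0,2*np.pi,200)
for tcp in(p0,):
    q=np.array([S.px(np.array([tcp[0]+.032*np.cos(t),tcp[1]+.032*np.sin(t),tcp[2]+z])) for t in th for z in(-.006,.0175)])
    print(q.min(0),q.max(0))
```

```text
[[227 150  27  24 543]]
...........##....##########...............
...........################...............
...........################...............
..........##################..............
........######################............
.......########################...........
......##########################..........
.....###########################..........
.....###########################..........
.....###########################..........
.....###########################..........
.....###########################..........
.....###########################..........
.....###########################..........
.....###########################..........
.....###########################..........
.....###########################..........
......##########################..........
......#########################...........
.......########################...........
........#####################.............
.........####################.............
...........###############................
..............########....................
..........................................
..........................................
..........................................
..........................................
[226.37077947 150.13199242] [253.93926696 173.52275566]
```

```bash
python3 -c "
from h import *
go(.6327,-.0485,.135)"
```

```text
t 8.8 pos [0.4655 0.0009 0.1542] rot [-1.5678  0.0018  0.8422] F [-0.   0.6 -0.9] gap 0.0632 j [-0.18  0.02  1.85  0.    1.27 -2.6 ]
tool d [ 0.0745  0.0186 -0.1577]
```

Call:
jog_arm(
  motion=[
    [[0,0,0],[0.0092,0,-0.0196],0.5],
    [[0,0,0],[0.0092,0,-0.0196],0.5],
    [[0,0,0],[0.0092,0,-0.0196],0.5],
    [[0,0,0],[0.0092,0,-0.0196],0.5],
    [[0,0,0],[0.0092,0,-0.0196],0.5],
    [[0,0,0],[0.0092,0,-0.0196],0.5],
    [[0,0,0],[0.0092,0.01,-0.0196],0.5],
    [[0,0,0],[0.0092,0.01,-0.0196],0.5],
    [[0,0,0],[0,0,0],0.5],
    [[0,0,0],[0,0,0],0.5],
  ],
)

```text
time_s: 9.8
tool_pos: [0.631, -0.0485, 0.133]
ee_rot: [-1.566, 0.003, 0.842]
force: [-0.5, -0.7, -0.5]
finger_gap: 0.0628
```

Call:
jog_arm(
  motion=[
    [[0,0,0],[0,0,0],0.5],
    [[0,0,0],[0,0,0],0.5],
  ],
)

```text
time_s: 10.0
tool_pos: [0.6323, -0.0485, 0.1361]
ee_rot: [-1.57, 0.0, 0.843]
force: [-0.4, 0.0, -1.3]
finger_gap: 0.0628
```

```bash
python3 snap.py hov 230,120,80,80 250,170,80,80; python3 -c "
from h import *
go(.6327,-.0485,.135)"
```

```text
t 10.1 pos [ 0.6327 -0.0486  0.1366] rot [-1.5713e+00 -3.0000e-04  8.4260e-01] F [0.1 0.3 0. ] gap 0.0629 j [-0.21  0.39  1.45  0.    1.3  -2.63]
tool d [0.0001 0.0016 0.0001]
```

View pics/hov.png

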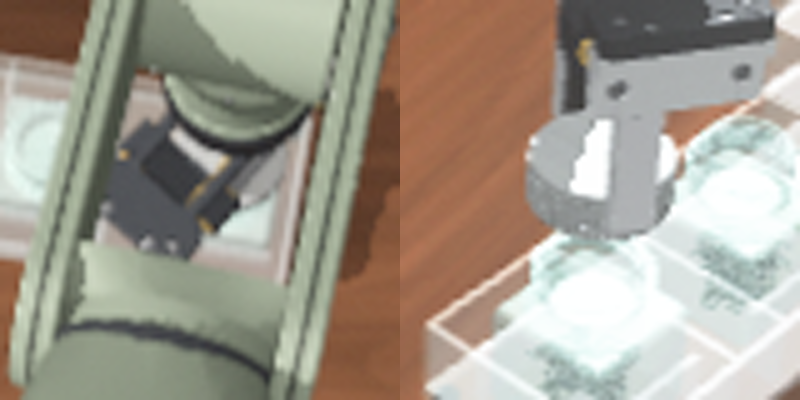

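Run:
```python
from h import *
S=C("scene0.npz")
for nm,m in(("R",(.6327,-.0485)),("L",(.6505,.058))):
    for z in(.098,.09,.08,.069):
        print(nm,z,S.px(np.array([*m,z])).round(1), "r(27.5)",(27.5e-3*448.5/(S.R@np.array([*m,z])+S.t)[2]).round(2))
for v in range(212,232,2):
    print(v,"u272:"," ".join(f"{int(b):3d}/{int(r):3d}" for b,g,r in S.im[v,272:306]))
```

```text
R 0.098 [288.4 219.6] r(27.5) 12.55
R 0.09 [288.2 222.4] r(27.5) 12.49
R 0.08 [288.  225.8] r(27.5) 12.41
R 0.069 [287.7 229.6] r(27.5) 12.33
L 0.098 [318.7 198.2] r(27.5) 11.79
L 0.09 [318.4 201. ] r(27.5) 11.74
L 0.08 [318.  204.3] r(27.5) 11.67
L 0.069 [317.6 207.9] r(27.5) 11.6
212 u272:  82/160  81/159  84/159  83/157  83/158  81/156  82/155  83/152  83/155  84/159  85/161  87/165  86/162  84/157  84/157 160/216 207/239 207/235 202/229 166/207 134/183 125/175 126/175 125/172 124/173 123/171 122/169 135/161 160/166 172/173 178/180 226/223 252/250 253/250
214 u272:  84/159  84/158  82/159  82/159  83/155  84/153  86/157  85/161  85/162  86/164  85/162 129/177 166/204 233/235 234/232 209/208 194/196 200/198 213/207 207/206 229/229 231/237 193/220 138/183 123/172 122/169 125/172 148/164 200/195 240/235 246/242 240/235 234/228 235/227
216 u272:  83/159  83/158  84/156  83/154  81/152  82/154  84/160  87/163 133/182 222/226 233/231 220/216 193/188 184/181 185/182 187/184 190/186 175/174 171/162 193/175 228/210 241/227 246/234 244/236 239/239 235/243 249/251 248/246 241/236 232/224 227
[... 1302 characters left out ...]
 255/254 255/254 255/255 255/255 255/254 253/249 247/238 245/235 250/242 248/238 254/250 255/252 244/235 226/219 226/219 225/218 225/218
228 u272: 123/172 161/191 227/224 248/239 247/235 241/223 236/219 237/220 248/237 254/252 255/254 255/254 255/253 255/253 255/254 255/254 255/254 255/254 255/254 255/254 255/254 255/254 255/254 255/254 253/249 253/248 253/248 255/253 255/253 253/248 240/231 228/220 226/219 225/219
230 u272: 238/233 240/237 245/239 247/237 246/235 244/233 237/224 242/230 254/250 255/253 255/253 255/254 255/254 255/254 255/254 255/254 255/254 255/254 255/254 255/254 255/254 255/254 255/253 255/254 254/252 254/250 252/246 254/252 255/254 255/254 255/254 254/253 254/252 249/241
```

Call:
jog_arm(
  motion=[
    [[0,0,0],[0,0.012,0],0.5],
    [[0,0,0],[0,0.012,0],0.5],
    [[0,0,0],[0,0.01,0],0.5],
    [[0,0,0],[0,0,0],0.5],
    [[0,0,0],[0,0.002,0],0.5],
    [[0,0,0],[0,0.002,0],0.5],
    [[0,0,0],[0,0,0],0.5],
  ],
)

```text
time_s: 10.8
tool_pos: [0.6321, -0.0481, 0.0986]
ee_rot: [-1.568, 0.001, 0.843]
force: [-4.6, 2.2, 4.6]
finger_gap: 0.0631
```

Call:
jog_arm(
  motion=[
    [[0,0,0],[0,0.001,0],0.5],
    [[0,0,0],[0,0.001,0],0.5],
    [[0,0,0],[0,0.001,0],0.5],
    [[0,0,0],[0,0,0],0.5],
  ],
)

```text
time_s: 11.2
tool_pos: [0.6317, -0.0473, 0.0944]
ee_rot: [-1.567, 0.0, 0.843]
force: [-3.9, 4.4, -0.3]
finger_gap: 0.0631
```

Call:
jog_arm(
  motion=[
    [[0,0,0],[0,0,0.0014],0.5],
    [[0,0,0],[0,0.001,0],0.5],
    [[0,0,0],[0,0.001,0],0.5],
    [[0,0,0],[0,0,0],0.5],
  ],
)

```text
time_s: 11.6
tool_pos: [0.6315, -0.0475, 0.0926]
ee_rot: [-1.569, 0.0, 0.842]
force: [-3.4, 3.3, -0.6]
finger_gap: 0.0627
```

```bash
python3 -c "
from h import *
go(.6317,-.0475,.09)"
```

```text
t 11.6 pos [ 0.6315 -0.0475  0.0926] rot [-1.5694  0.      0.8423] F [-3.4  3.3 -0.6] gap 0.0627 j [-0.21  0.43  1.49  0.    1.22 -2.63]
tool d [ 0.0001  0.0026 -0.0002]
```

Call:
jog_arm(
  motion=[
    [[0,0,0],[0,0.001,0.0005],0.5],
    [[0,0,0],[0,0.001,0.0005],0.5],
    [[0,0,0],[0,0,0],0.5],
  ],
)

```text
time_s: 11.9
tool_pos: [0.6314, -0.0475, 0.0909]
ee_rot: [-1.571, -0.0, 0.842]
force: [-2.1, 3.3, -1.0]
finger_gap: 0.063
```

Call:
jog_arm(
  motion=[
    [[0,0,0],[0,0.001,0],0.5],
    [[0,0,0],[0,0.001,0],0.5],
    [[0,0,0],[0,0,0],0.5],
  ],
)

```text
time_s: 12.2
tool_pos: [0.6315, -0.0474, 0.0893]
ee_rot: [-1.571, -0.0, 0.842]
force: [-2.5, 2.3, 2.0]
finger_gap: 0.0629
```

```bash
python3 snap.py dn 230,120,80,80 250,170,80,80; python3 -c "
from h import *
go(.6317,-.0475,.09)"
```

```text
t 12.3 pos [ 0.6314 -0.0474  0.0893] rot [-1.5713e+00 -2.0000e-04  8.4220e-01] F [-3.2  2.5  2.7] gap 0.0634 j [-0.21  0.44  1.49 -0.    1.21 -2.62]
tool d [ 0.0001 -0.0007 -0.0002]
```

View pics/dn.png

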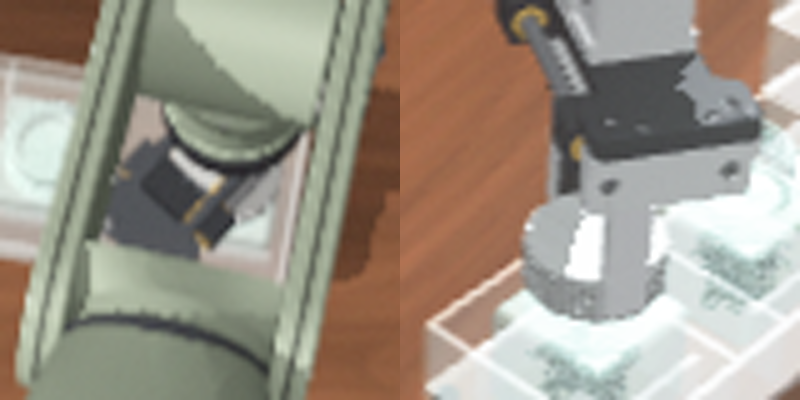

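Call:
jog_arm(
  motion=[
    [[0,0,0],[0,0,0],0.75],
    [[0,0,0],[0,0,0],0.75],
    [[0,0,0],[0,0,0],0.75],
    [[0,0,0],[0,0,0],0.75],
    [[0,0,0],[0,0,0],0.75],
  ],
)

```text
time_s: 12.8
tool_pos: [0.6314, -0.0476, 0.089]
ee_rot: [-1.571, -0.0, 0.842]
force: [0.3, 0.0, -0.2]
finger_gap: 0.0707
```

```bash
python3 snap.py rel 230,120,80,80 250,170,80,80; python3 -c "
from h import *
go(.6317,-.0475,.089)"
```

```text
t 12.9 pos [ 0.6313 -0.0474  0.0889] rot [-1.5711 -0.      0.8423] F [ 0.2  0.1 -0.7] gap 0.0709 j [-0.21  0.44  1.49 -0.    1.21 -2.62]
tool d [ 0.0002 -0.0001 -0.0003]
```

View pics/rel.png

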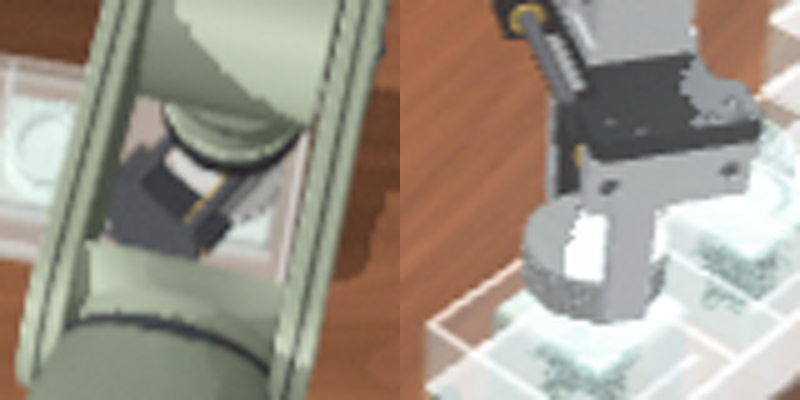

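```bash
cat > lidz.py <<'E'
import sys
from h import *
S=C(sys.argv[1]);m=(float(sys.argv[2]),float(sys.argv[3])) if len(sys.argv)>3 else (.6317,-.0475)
th=np.linspace(0,2*np.pi,200)
for dz in(.0035,0,-.003,-.005,-.00925):
    z=.098+dz
    q=np.array([S.px(np.array([m[0]+.032*np.cos(t),m[1]+.032*np.sin(t),z+k])) for t in th for k in(-.01175,.01175)])
    print(dz,q.min(0).round(1),q.max(0).round(1))
x=int(S.px(np.array([*m,.098]))[0])
for u in(x-8,x-5,x-2): print("col",u,[(v,*map(int,S.im[v,u])) for v in range(204,238,1)][:] if 0 else " ".join(f"{v}:{int(S.im[v,u,1])}" for v in range(203,240)))
for v in(214,218,222): print("row",v," ".join(f"{u}:{int(S.im[v,u,1])}" for u in list(range(x-18,x-10))+list(range(x+10,x+20))))
E
python3 lidz.py scene_rel.npz
```

```text
0.0035 [273.5 204.7] [303.4 231.8]
0 [273.5 205.9] [303.2 233. ]
-0.003 [273.5 207. ] [303.1 234.1]
-0.005 [273.4 207.7] [303.1 234.7]
-0.00925 [273.4 209.1] [302.9 236.2]
col 280 203:167 204:167 205:146 206:145 207:148 208:148 209:149 210:173 211:178 212:178 213:176 214:181 215:181 216:182 217:180 218:181 219:183 220:184 221:184 222:183 223:185 224:159 225:165 226:156 227:141 228:143 229:144 230:143 231:141 232:200 233:252 234:253 235:254 236:254 237:253 238:241 239:220
col 283 203:68 204:67 205:66 206:66 207:68 208:83 209:179 210:182 211:181 212:180 213:178 214:179 215:178 216:181 217:182 218:181 219:250 220:251 221:252 222:252 223:252 224:251 225:199 226:146 227:135 228:145 229:148 230:152 231:151 232:148 233:223 234:252 235:253 236:253 237:251 238:253 239:250
col 286 203:146 204:144 205:145 206:143 207:144 208:153 209:165 210:169 211:165 212:224 213:240 214:254 215:254 216:254 217:254 218:254 219:254 220:254 221:254 222:254 223:254 224:254 225:252 226:170 227:150 228:132 229:148 230:151 231:145 232:145 233:147 234:251 235:250 236:250 237:251 238:252 239:252
row 214 270:108 271:107 272:107 273:107 274:109 275:142 276:173 277:181 298:175 299:176 300:176 301:238 302:247 303:241 304:235 305:237 306:241 307:247
row 218 270:109 271:108 272:104 273:105 274:133 275:170 276:183 277:184 298:177 299:176 300:205 301:253 302:254 303:237 304:225 305:228 306:226 307:228
row 222 270:104 271:102 272:152 273:217 274:185 275:150 276:164 277:163 298:176 299:178 300:207 301:184 302:165 303:197 304:225 305:235 306:244 307:249
```

Call:
jog_arm(
  motion=[
    [[0,0,0],[0,0,0],0.5],
    [[0,0,0],[0,0,0],0.5],
    [[0,0,0],[0,0,0],0.5],
    [[0,6,0],[0,0.00035,0],0.5],
    [[0,6,0],[0,0.00035,0],0.5],
    [[0,6,0],[0,0.0004,0],0.5],
    [[0,6,0],[0,0.0004,0],0.5],
    [[0,0,0],[0,0,0],0.5],
  ],
  newtons=20,
)

```text
time_s: 13.7
tool_pos: [0.6312, -0.0472, 0.0874]
ee_rot: [-1.571, 0.0, 0.424]
force: [-0.6, -0.7, -0.0]
finger_gap: 0.063
```

```bash
python3 -c "
from h import *
go(.6317,-.0475,.0825)
print(sense()['moment']) if 0 else 0
from rig import sense
print(sense()['moment'])"
```

```text
t 13.7 pos [ 0.6312 -0.0472  0.0874] rot [-1.5707e+00  1.0000e-04  4.2360e-01] F [-0.6 -0.7 -0. ] gap 0.063 j [-0.21  0.44  1.49 -0.    1.21 -2.21]
tool d [ 0.0004  0.0049 -0.0005]
[ 0.08719204  0.03133159 -0.02772588]
```

Turning freely with no force, so I go on.

Call:
jog_arm(
  motion=[
    [[0,6,0],[0,0.0004,0],0.5],
    [[0,6,0],[0,0.0004,0],0.5],
    [[0,6,0],[0,0.0004,0],0.5],
    [[0,6,0],[0,0.0004,0],0.5],
    [[0,6,0],[0,0.0004,0],0.5],
    [[0,6,0],[0,0.0004,0],0.5],
    [[0,0,0],[0,0,0],0.5],
  ],
)

```text
time_s: 14.4
tool_pos: [0.6313, -0.0473, 0.0852]
ee_rot: [-1.571, -0.0, -0.203]
force: [0.3, -0.8, 1.0]
finger_gap: 0.0629
```

```bash
python3 snap.py t1 230,120,80,80 250,170,80,80; python3 lidz.py scene_t1.npz; python3 -c "
from h import *
go(.6317,-.0475,.0825)
from rig import sense
print(sense()['moment'])"
```

```text
0.0035 [273.5 204.7] [303.4 231.8]
0 [273.5 205.9] [303.2 233. ]
-0.003 [273.5 207. ] [303.1 234.1]
-0.005 [273.4 207.7] [303.1 234.7]
-0.00925 [273.4 209.1] [302.9 236.2]
col 280 203:131 204:162 205:163 206:164 207:164 208:161 209:160 210:161 211:160 212:162 213:163 214:162 215:163 216:161 217:163 218:163 219:162 220:162 221:164 222:164 223:163 224:162 225:163 226:160 227:163 228:162 229:163 230:163 231:163 232:162 233:199 234:253 235:254 236:254 237:253 238:240 239:219
col 283 203:82 204:85 205:113 206:120 207:124 208:122 209:125 210:250 211:252 212:252 213:252 214:253 215:253 216:253 217:253 218:253 219:254 220:254 221:254 222:254 223:254 224:254 225:254 226:215 227:151 228:150 229:144 230:141 231:146 232:153 233:157 234:175 235:248 236:253 237:251 238:253 239:250
col 286 203:69 204:83 205:113 206:112 207:111 208:112 209:201 210:254 211:254 212:254 213:254 214:254 215:254 216:254 217:254 218:254 219:254 220:254 221:254 222:254 223:254 224:254 225:254 226:254 227:203 228:151 229:144 230:148 231:153 232:143 233:145 234:146 235:161 236:250 237:251 238:252 239:252
row 214 270:107 271:109 272:142 273:164 274:168 275:168 276:169 277:169 298:181 299:181 300:174 301:121 302:151 303:167 304:166 305:226 306:241 307:246
row 218 270:110 271:107 272:141 273:162 274:168 275:168 276:170 277:169 298:181 299:181 300:182 301:181 302:174 303:217 304:227 305:227 306:227 307:227
row 222 270:101 271:103 272:152 273:167 274:168 275:168 276:169 277:169 298:180 299:179 300:180 301:175 302:181 303:203 304:225 305:235 306:244 307:249
t 14.5 pos [ 0.6313 -0.0473  0.0852] rot [-1.5708e+00 -2.0000e-04 -2.0150e-01] F [-0.1  0.1  1.1] gap 0.0631 j [-0.21  0.44  1.5   0.    1.2  -1.58]
tool d [ 0.0004  0.0027 -0.0001]
[ 0.01821409  0.02602007 -0.04759936]
```

View pics/t1.png

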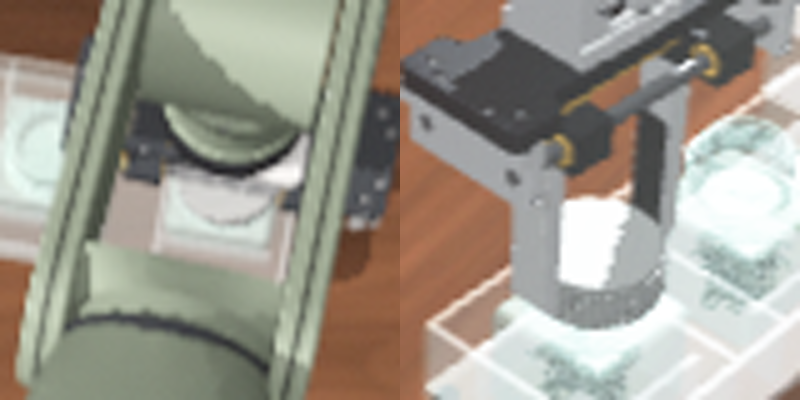

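Call:
jog_arm(
  motion=[
    [[0,6,0],[0,0.0004,0],0.5],
    [[0,6,0],[0,0.0004,0],0.5],
    [[0,6,0],[0,0.0004,0],0.5],
    [[0,6,0],[0,0.0004,0],0.5],
    [[0,0,0],[0,0,0],0.5],
  ],
)

```text
time_s: 15.0
tool_pos: [0.6313, -0.0473, 0.0837]
ee_rot: [-1.571, -0.0, -0.621]
force: [0.3, 0.7, 1.5]
finger_gap: 0.063
```

```bash
python3 -c "
from h import *
go(.6317,-.0475,.0825)
from rig import sense
print(sense()['moment'])"
```

```text
t 15.0 pos [ 0.6313 -0.0473  0.0837] rot [-1.5707e+00 -3.0000e-04 -6.2130e-01] F [0.3 0.7 1.5] gap 0.063 j [-0.21  0.44  1.5  -0.    1.2  -1.16]
tool d [0.0004 0.0012 0.0001]
[0.00840388 0.02544274 0.00856346]
```

Call:
jog_arm(
  motion=[
    [[0,6,0],[0,0.0004,0],0.5],
    [[0,6,0],[0,0.0004,0],0.5],
    [[0,6,0],[0,0.0004,0],0.5],
    [[0,0,0],[0,0,0],0.5],
  ],
)

```text
time_s: 15.4
tool_pos: [0.6315, -0.0472, 0.0827]
ee_rot: [-1.57, -0.0, -0.934]
force: [0.4, 0.3, 1.8]
finger_gap: 0.0633
```

```bash
python3 snap.py t2 230,120,80,80 250,170,80,80; python3 lidz.py scene_t2.npz|grep col; python3 -c "
from h import *
go(.6317,-.0475,.0825)
from rig import sense
print(sense()['moment'])"
```

```text
col 280 203:111 204:110 205:111 206:109 207:106 208:110 209:111 210:112 211:109 212:251 213:254 214:254 215:254 216:254 217:254 218:254 219:254 220:254 221:253 222:254 223:253 224:254 225:252 226:192 227:150 228:148 229:147 230:145 231:143 232:144 233:152 234:211 235:253 236:254 237:253 238:241 239:220
col 283 203:109 204:108 205:108 206:108 207:113 208:110 209:113 210:114 211:252 212:254 213:254 214:254 215:254 216:254 217:254 218:254 219:254 220:254 221:254 222:254 223:254 224:254 225:254 226:254 227:209 228:149 229:130 230:126 231:146 232:145 233:144 234:143 235:160 236:253 237:251 238:253 239:250
col 286 203:108 204:112 205:116 206:114 207:114 208:115 209:114 210:216 211:254 212:254 213:254 214:254 215:254 216:254 217:254 218:254 219:254 220:254 221:254 222:254 223:254 224:254 225:254 226:254 227:254 228:184 229:155 230:136 231:151 232:150 233:153 234:148 235:144 236:191 237:251 238:252 239:252
t 15.5 pos [ 0.6314 -0.0473  0.0827] rot [-1.5704e+00 -3.0000e-04 -9.3360e-01] F [0.  0.4 3.4] gap 0.0631 j [-0.21  0.44  1.5   0.    1.2  -0.85]
tool d [0.0004 0.0002 0.0001]
[-0.0003697   0.0936681  -0.04520085]
```

Call:
jog_arm(
  motion=[
    [[0,4,0],[0,0.0002,0],0.5],
    [[0,4,0],[0,0.0002,0],0.5],
    [[0,4,0],[0,0.0002,0],0.5],
  ],
)

```text
time_s: 15.8
tool_pos: [0.6315, -0.0473, 0.0827]
ee_rot: [-1.57, -0.0, -1.146]
force: [-2.0, 0.1, 5.9]
finger_gap: 0.0633
```

```bash
python3 -c "
from rig import sense
s=sense();print(s['moment'],s['force'],s['tool_pos'],s['ee_rot'])"
```

```text
[0.06595534 0.52306498 0.0033617 ] [-1.96652591  0.13950526  5.94559425] [ 0.63148712 -0.04733774  0.08268007] [-1.57041854e+00 -4.55667817e-04 -1.14639718e+00]
```

Call:
jog_arm(
  motion=[
    [[0,4,0],[0,0.0001,0],0.5],
    [[0,4,0],[0,0.0001,0],0.5],
    [[0,4,0],[0,0,0],0.5],
  ],
)

```text
time_s: 16.1
tool_pos: [0.6315, -0.047, 0.0826]
ee_rot: [-1.57, 0.0, -1.355]
force: [-0.9, 1.2, 5.6]
finger_gap: 0.0632
```

```bash
python3 -c "
from rig import sense
s=sense();print(s['moment'],s['force'],s['tool_pos'],s['ee_rot'])"
```

```text
[0.14768664 0.64210526 0.20494104] [-0.86932076  1.24947861  5.58866992] [ 0.63146652 -0.04703645  0.08260927] [-1.57035067e+00  6.61384285e-05 -1.35546234e+00]
```

Call:
jog_arm(
  motion=[
    [[0,0,0],[0,-0.0003,0],0.5],
    [[0,0,0],[0,0,0],0.5],
    [[0,4,0],[0,0,0],0.5],
    [[0,4,0],[0,0,0],0.5],
  ],
  newtons=35,
)

```text
time_s: 16.5
tool_pos: [0.6312, -0.047, 0.0826]
ee_rot: [-1.571, -0.0, -1.493]
force: [-2.1, 0.3, 6.6]
finger_gap: 0.0626
```

```bash
python3 -c "
from rig import sense
s=sense();print(s['moment'],s['force'],s['tool_pos'],s['ee_rot'])"
```

```text
[0.16672554 0.72658918 0.99025323] [-2.12690315  0.29477747  6.5900295 ] [ 0.63118485 -0.04697931  0.08259932] [-1.57108961e+00 -1.73197523e-04 -1.49327470e+00]
```

Call:
jog_arm(
  motion=[
    [[0,0,0],[0,0,0],1],
    [[0,0,0],[0,0,0],1],
    [[0,0,0],[0,0,0],1],
    [[0,0,0],[0,0,0],1],
    [[0,0,0],[0,0,0],1],
    [[0,0,0],[0,-0.03,0],1],
    [[0,0,0],[0,-0.04,0],1],
    [[0,0,0],[0,-0.04,0],1],
    [[0,0,0],[0,0,0],1],
    [[0,0,0],[0,0,0],1],
  ],
)

```text
time_s: 17.5
tool_pos: [0.6321, -0.0475, 0.1932]
ee_rot: [-1.568, -0.001, -1.496]
force: [-0.1, -0.3, -1.1]
finger_gap: 0.0941
```

Call:
jog_arm(
  motion=[
    [[0,0,0],[0,-0.02,0.04],1],
    [[0,0,0],[0,-0.02,0.04],1],
    [[0,0,0],[0,0,0.04],1],
    [[0,0,0],[0,0,-0.04],1],
  ],
)

```text
time_s: 17.9
tool_pos: [0.7203, -0.0421, 0.2155]
ee_rot: [-1.58, 0.003, -1.495]
force: [-2.1, -0.5, -3.6]
finger_gap: 0.0938
```

```bash
python3 -c "
from h import *
go(.5,.2,.25)"
```

```text
t 17.9 pos [ 0.7203 -0.0421  0.2155] rot [-1.5804  0.0032 -1.4953] F [-2.1 -0.5 -3.6] gap 0.0938 j [-0.18  0.52  1.1   0.    1.53 -0.25]
tool d [-0.2581 -0.0317 -0.2018]
```

Call:
jog_arm(
  motion=[
    [[0,0,0],[0,-0.01,-0.04],1],
    [[0,0,0],[0,-0.01,-0.04],1],
    [[0,0,0],[0,0,-0.04],1],
    [[0,0,0],[-0.03,0,-0.03],1],
    [[0,0,0],[-0.03,0,-0.03],1],
    [[0,0,0],[-0.04,0,-0.02],1],
    [[0,0,0],[-0.04,0,0],1],
    [[0,0,0],[-0.04,0,0],1],
    [[0,0,0],[-0.04,0,0],1],
    [[0,0,0],[0,0,0],1],
  ],
)

```text
time_s: 18.9
tool_pos: [0.4929, 0.167, 0.2493]
ee_rot: [-1.575, 0.001, -1.49]
force: [0.3, -0.6, -0.1]
finger_gap: 0.0936
```

```bash
python3 snap.py end 226,120,80,80 250,170,80,80; python3 lidz.py scene_end.npz .6313 -.0473
```

```text
0.0035 [273.4 204.6] [303.2 231.7]
0 [273.4 205.8] [303.1 232.9]
-0.003 [273.4 206.9] [303.  233.9]
-0.005 [273.3 207.6] [303.  234.6]
-0.00925 [273.3 209. ] [302.8 236.1]
col 280 203:112 204:110 205:109 206:107 207:107 208:109 209:111 210:111 211:109 212:251 213:254 214:254 215:254 216:254 217:253 218:254 219:229 220:254 221:229 222:181 223:180 224:179 225:179 226:165 227:154 228:143 229:152 230:156 231:144 232:141 233:141 234:210 235:253 236:254 237:253 238:240 239:220
col 283 203:107 204:108 205:107 206:107 207:109 208:110 209:111 210:112 211:254 212:232 213:227 214:183 215:181 216:182 217:178 218:179 219:180 220:182 221:181 222:181 223:180 224:179 225:181 226:178 227:172 228:153 229:154 230:148 231:146 232:146 233:144 234:151 235:182 236:253 237:251 238:253 239:250
col 286 203:106 204:111 205:114 206:113 207:113 208:113 209:117 210:146 211:182 212:185 213:181 214:181 215:182 216:184 217:179 218:180 219:180 220:182 221:182 222:180 223:181 224:180 225:179 226:250 227:250 228:178 229:152 230:148 231:129 232:166 233:153 234:133 235:154 236:223 237:251 238:252 239:252
row 214 270:109 271:110 272:108 273:108 274:109 275:109 276:169 277:249 298:254 299:254 300:238 301:240 302:246 303:241 304:236 305:237 306:242 307:247
row 218 270:110 271:107 272:107 273:107 274:126 275:247 276:253 277:253 298:254 299:254 300:255 301:255 302:252 303:237 304:227 305:227 306:227 307:228
row 222 270:102 271:103 272:153 273:216 274:182 275:161 276:224 277:251 298:254 299:254 300:254 301:255 302:236 303:205 304:225 305:234 306:245 307:249
```

View pics/end.png

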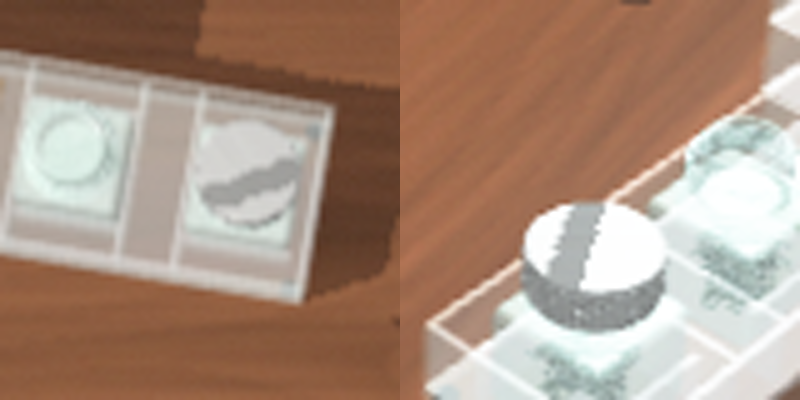

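```bash
python3 -c "
from rig import job_done,sense
s=sense();print(s['time_s'],s['force'],abs(s['qd']).max())
print(job_done())"
```

```text
19.0 [ 0.62345735  0.70843101 -0.95537033] 0.040439629538290625
the job is handed in; nothing more can be done
None
```

The lid is screwed fully home on the right (-y) jar and released. I handed the job in at 19 s, with the arm clear of everything. I tried the right jar first and its thread took the lid, so I never tried the left one.

**What I did:** I centred the lid in the gripper with two crossed grips, placed it on the right jar and let go so it could settle. It came to rest about 2.5–3 mm below the rim. Turned clockwise, it sank with the thread, nearly free of force, for about 105°. Then the tool stopped sinking, and the twisting torque rose to about 1 N·m while I turned on against the stop.

**Last checks:**
- **Depth:** the final pictures show the lid level on the jar, with its lower edge within about 0.3 pixel (under 1 mm) of where the home depth of 9.25 mm puts it. The finger height (82.7 mm) and the angle turned agree with that.
- **Other objects:** I made no move near the planter, the wrist rest or the closed jar, but I did not measure their positions again at the end.

**Disagreements:**
- **Cameras:** the top camera read about 3–4 mm short in x compared with the scene camera, so I trusted the scene camera, which agreed with the robot's own position.
- **After letting go:** one column of pixels put the lid's edge about 0.3 pixel higher than just before the final tightening. The neighbouring columns hardly changed, so I took it for the ribbing on the skirt.

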